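# Strip the air manifold on the sample table

## Robot

A 7-joint arm with a two-finger parallel gripper is mounted at the origin on the work surface. World frame = base frame: x ahead of the robot, y to its left, z up, the work surface at z = 0. Lengths are in mm, angles in degrees, forces in N, time in s.
With the tool pointing down it reaches from about 400 to 850 mm from the base axis. Payload 4.5 kg.
Tool frame: the origin (TCP) lies at the very end of the fingers, on their centre line; the grasp point (between the pads) lies manip.grasp_offset behind it (manip.grasp_offset is the distance from the TCP to the grasp point, in mm); z points along the fingers, y is the line along which they close (so a half turn about z gives the same grasp; the last joint's range is limited). The gripper opens to 88 mm and grips with 3 to 60 N. Pads are 18 mm wide; open, the fingers measure 123 mm over their backs; the gripper's body (75 mm by 187 mm) begins 45 mm behind the grasp point.
Start: joints at [-66.646, 39.483, -11.15, 89.685, 9.013, 51.709, -12.324], TCP at [228.205, 581.873, 238.743] pointing down, gripper open.
Joint ranges: [-172.22, 172.22], [-26.19, 119.32], [-84.43, 86.54], [7.71, 146.69], [-57.33, 237.33], [2.42, 119.75], [-152.13, 152.13]. Speed limits (degrees/s): [147.25, 147.25, 180, 180, 180, 180, 180].

## Interface

Orientations are given as [roll, pitch, yaw] about the fixed x, y, z axes, in that order (R = Rz(yaw) Ry(pitch) Rx(roll)).
In Python, from station import manip gives the robot as it stands. The module is installed in compiled form; this text tells all that it offers. Calls block until the motion is done:
- manip.reach(position, orientation): joint-space move of the TCP to a pose.
- manip.servo_line(position, v=150, frame=None): straight line of the TCP; frame=None keeps the orientation; v is the mean speed in mm/s.
- manip.move_j(angles): joint-space move.
- manip.ungrasp() and manip.grasp(f_grip=None): open the fingers fully, or close them until they stop; f_grip is the grip in N (None keeps the last).
- manip.sleep(seconds).
- manip.solve_ik(position, orientation): joint angles nearest the present ones, or None.
- manip.state(): the state.
- manip.grab_frame(name): name is "side" or "top"; returns (picture, depth): 384x512x3 uint8, red, green, blue; 384x512 float32, mm along the optical axis (not along the pixel's ray), 0 where there is no reading.
- manip.camera_model(name): a dict with "intrinsics" (3x3 intrinsics, pixels), "distortion" ([k1, k2, p1, p2, k3] as OpenCV has them; the pictures are not rectified), "origin" and "rotation" of the camera in the world. Camera axes: x right, y down, z forward; pixel columns grow to the right and rows downward; lengths in mm; the calibration is good to about 2 mm. A picture is of the moment at which its call begins. camera_model takes no time and is no camera call.
A pose or a line that the arm cannot do raises manip.IKError and nothing moves.
- manip.hand_in(): hands the job in; it is judged then, once.
The state is a dict: "clock": time; "joints": joint angles; "qd": joint speeds; "joint_efforts": joint torques, N m; "eef_pos": TCP position; "tool_rot": TCP orientation; "ft_force": force on the tool from outside, world axes, zero at the start; "wrist_torque": the same for the moment, N m; "width": opening from 0.0 (shut) to 1.0 (fully open); "grasp_force": force on a finger pad.
Only numpy, scipy, OpenCV 4.12 (cv2) and the standard library are available. Lean on these libraries where they do the work, as an engineer would, in place of code of your own. Each camera call takes 0.05 s, during which the arm holds its last target. There are 200 camera calls.

## Task

Strip the tubes from the air manifold: first lay the wood slat that covers it flat and lengthwise on the middle of the felt pad, then push the shut-off lever right over, and then hold the bleed button fully down for a second, with all the tubes still in. After that take every tube out, pressing its collet ring down while drawing the tube straight up, and lay them all down in the grey tray. Finally lay the slat back as it was, centred across the two brackets, leaving the lever shut and the tape roll, sample chips and rubber disc undisturbed.

Things in the scene. Friction and masses are not known exactly. Their poses are not given: they have to be found in the camera images.
- manifold: fixed aluminium bar, 60 x 250 x 60 mm high, origin at the middle of its underside, y along it. In its top are four push-fit fittings 50 mm apart, at y = -75, -25, +25, +75 mm. At y = +-120 mm a steel bracket carries a flat strip 110 mm (along x) by 14 mm, upper face 125 mm above the table
- slat: loose wood-veneer sample slat, 320 x 60 x 14 mm, 0.2 kg or so, origin at the middle of its underside, x along its length, z through its thickness. It starts lying across the two brackets of the manifold, over the tubes, 5 mm above their ends
- pad: fixed grey felt pad on the table, 380 x 150 x 4 mm, origin at the middle of its underside, x along its length
- tray: loose grey open tray, 240 x 180 x 40 mm outside, walls and floor 5 mm thick, 0.8 kg, origin at the middle of its underside, x along its 240 mm side
- supply: fixed grey supply block, 180 x 70 x 20 mm high, origin at the middle of its underside, x along its length (across the table, to the robot's left or so). On its middle line it carries the shut-off lever (at x = -45 mm) and the bleed button (at x = +65 mm, on a post)
- shutoff (a joint): angle of the shut-off lever in rad: it hinges about the supply block's y axis at a point 42 mm above the table; at 0 (air on) it leans to the block's -x, 0.5 rad from upright, at 1.0 (air off) it leans as far to +x. It stays where it is left and needs about 1 N at its knob. Starts at 0 to 0.2; 0.8 or more is shut
- shutoff_tip (a point): centre of the lever's black ball knob, 26 mm in diameter, 80 mm from the hinge, about 112 mm above the table at either end of its swing and 122 mm in mid-swing
- bleed (a joint): travel of the bleed button, 0 (up) to 0.006 m (fully down, 5 N); springs back. 4.5 mm or more bleeds the air
- bleed_top (a point): middle of the round top of the brass bleed button, 28 mm in diameter, facing up, about 87 mm above the table
- tube1: loose aluminium tube, 16 mm in diameter and 100 mm long, 45 g or so, z along it (from its inner, lower end to its outer end), origin at its middle; a groove 6 to 15 mm from the inner end is where the fitting's teeth hold it. Starts upright in fitting 1 (y = -75 mm on the manifold), 45 mm of it standing out above the ring. May be absent (None)
- seat1 (a point): on the axis of fitting 1, 70 mm above the table: where the middle of tube 1 is while fully in (the bore's floor is 50 mm below). The fitting's collet ring is a flat black ring round the tube, 42 mm outside, 18 mm inside diameter, 8 mm thick, its upper face 75 mm above the table when up; it is pressed straight down
- ring1 (a joint): travel of collet ring 1, 0 (up) to 0.006 m (fully down). At 4 mm or more the tube can be drawn straight up; otherwise teeth hold it fast. Weak spring (2 N), heavy damping: 6 N presses it at 10 mm/s; let go, it takes 0.7 s to creep up and catch the tube again. Fingertips either side of the tube can press it down, close on the tube there and lift at once
- tube2: loose aluminium tube, 16 mm in diameter and 100 mm long, 45 g or so, z along it (from its inner, lower end to its outer end), origin at its middle; a groove 6 to 15 mm from the inner end is where the fitting's teeth hold it. Starts upright in fitting 2 (y = -25 mm on the manifold), 45 mm of it standing out above the ring. May be absent (None)
- seat2 (a point): on the axis of fitting 2, 70 mm above the table: where the middle of tube 2 is while fully in (the bore's floor is 50 mm below). The fitting's collet ring is a flat black ring round the tube, 42 mm outside, 18 mm inside diameter, 8 mm thick, its upper face 75 mm above the table when up; it is pressed straight down
- ring2 (a joint): travel of collet ring 2, 0 (up) to 0.006 m (fully down). At 4 mm or more the tube can be drawn straight up; otherwise teeth hold it fast. Weak spring (2 N), heavy damping: 6 N presses it at 10 mm/s; let go, it takes 0.7 s to creep up and catch the tube again. Fingertips either side of the tube can press it down, close on the tube there and lift at once
- tube3: loose aluminium tube, 16 mm in diameter and 100 mm long, 45 g or so, z along it (from its inner, lower end to its outer end), origin at its middle; a groove 6 to 15 mm from the inner end is where the fitting's teeth hold it. Starts upright in fitting 3 (y = +25 mm on the manifold), 45 mm of it standing out above the ring. May be absent (None)
- seat3 (a point): on the axis of fitting 3, 70 mm above the table: where the middle of tube 3 is while fully in (the bore's floor is 50 mm below). The fitting's collet ring is a flat black ring round the tube, 42 mm outside, 18 mm inside diameter, 8 mm thick, its upper face 75 mm above the table when up; it is pressed straight down
- ring3 (a joint): travel of collet ring 3, 0 (up) to 0.006 m (fully down). At 4 mm or more the tube can be drawn straight up; otherwise teeth hold it fast. Weak spring (2 N), heavy damping: 6 N presses it at 10 mm/s; let go, it takes 0.7 s to creep up and catch the tube again. Fingertips either side of the tube can press it down, close on the tube there and lift at once
- tube4: loose aluminium tube, 16 mm in diameter and 100 mm long, 45 g or so, z along it (from its inner, lower end to its outer end), origin at its middle; a groove 6 to 15 mm from the inner end is where the fitting's teeth hold it. Starts upright in fitting 4 (y = +75 mm on the manifold), 45 mm of it standing out above the ring. May be absent (None)
- seat4 (a point): on the axis of fitting 4, 70 mm above the table: where the middle of tube 4 is while fully in (the bore's floor is 50 mm below). The fitting's collet ring is a flat black ring round the tube, 42 mm outside, 18 mm inside diameter, 8 mm thick, its upper face 75 mm above the table when up; it is pressed straight down
- ring4 (a joint): travel of collet ring 4, 0 (up) to 0.006 m (fully down). At 4 mm or more the tube can be drawn straight up; otherwise teeth hold it fast. Weak spring (2 N), heavy damping: 6 N presses it at 10 mm/s; let go, it takes 0.7 s to creep up and catch the tube again. Fingertips either side of the tube can press it down, close on the tube there and lift at once
- tape: bystander: loose cardboard tape roll, 100 mm across, 25 mm high, origin at its underside
- chips: bystander: loose stack of sample chips, 76 x 50 x 30 mm, origin at its underside
- disc: bystander: loose black rubber disc, 90 mm across, 22 mm high, origin at its underside

How it is judged (in metres and radians):
On the way, in this order (a step that is already met when the one before it is completed fails the run):
1. the slat is laid flat and lengthwise on the pad and let go, its middle within 50 mm of the pad's along either pad axis (x of slat in the frame of pad between -0.05 and 0.05 m and y of slat in the frame of pad between -0.05 and 0.05 m and z of slat in the frame of pad between -0.01 and 0.022 m and angle between the z axis of slat and the z axis of pad, either way round below 0.08 rad and angle between the x axis of slat and the x axis of pad, either way round below 0.35 rad and linear speed of slat below 0.03 m/s and contact force between slat and the fingers below 0.1 N), for 0.3 s.
2. the shut-off lever is pushed over to shut, with every tube still in its fitting (value of joint shutoff above 0.8 rad and distance between tube1 and seat1 below 0.02 m and distance between tube2 and seat2 below 0.02 m and distance between tube3 and seat3 below 0.02 m and distance between tube4 and seat4 below 0.02 m), for 0.2 s.
3. the bleed button is held down for half a second with the lever shut and every tube still in its fitting (all of step 2 and value of joint bleed above 0.0045 m), for 0.5 s.
4. every tube is out of its fitting (distance between tube1 and seat1 above 0.06 m and distance between tube2 and seat2 above 0.06 m and distance between tube3 and seat3 above 0.06 m and distance between tube4 and seat4 above 0.06 m), for 0.2 s.
At the end, for the whole second after the job is handed in: lever at 0.8 rad or more; every tube at rest in the tray, leaning 0.8 rad or more, its middle between the walls and under 45 mm above the tray's underside; slat flat on both brackets, its middle within 55 mm (manifold x) and 50 mm (y) of the bar's middle, within 0.3 rad of the bar (value of joint shutoff above 0.8 rad and x of tube1 in the frame of tray between -0.115 and 0.115 m and y of tube1 in the frame of tray between -0.085 and 0.085 m and z of each of tube1, tube2, tube3, tube4 in the frame of tray below 0.045 m and angle between each of tube1, tube2, tube3, tube4's own z axis and vertical above 0.8 rad and linear speed of each of tube1, tube2, tube3, tube4 below 0.05 m/s and x of tube2 in the frame of tray between -0.115 and 0.115 m and y of tube2 in the frame of tray between -0.085 and 0.085 m and x of tube3 in the frame of tray between -0.115 and 0.115 m and y of tube3 in the frame of tray between -0.085 and 0.085 m and x of tube4 in the frame of tray between -0.115 and 0.115 m and y of tube4 in the frame of tray between -0.085 and 0.085 m and x of slat in the frame of manifold between -0.055 and 0.055 m and y of slat in the frame of manifold between -0.05 and 0.05 m and z of slat in the frame of manifold between 0.118 and 0.146 m and angle between the z axis of slat and the z axis of manifold, either way round below 0.08 rad and angle between the x axis of slat and the y axis of manifold, either way round below 0.3 rad and linear speed of slat below 0.03 m/s); the robot touches nothing.
It fails at once if a bystander (tape roll, sample chips or rubber disc) is moved more than 30 mm (distance of any of tape, chips, disc from where it was at the start of the episode above 0.03 m).
It fails at once if a tube is out of its fitting while the lever is not shut (value of joint shutoff below 0.6 rad and (distance between tube1 and seat1 above 0.05 m or distance between tube2 and seat2 above 0.05 m or distance between tube3 and seat3 above 0.05 m or distance between tube4 and seat4 above 0.05 m)).
Of tube1, tube2, tube3, tube4 only 2 to 4 are there at a start; the rules pass over those that are not, and their reading is None.
At some moment in a run one of slat, tray may be knocked a few centimetres aside while the robot is not near it.
Once in a run the grip may slacken for a moment while it holds something.
It also fails if it takes over 210 s, if anything falls off the work surface, if the arm or the gripper's body presses on something with over 40 N, if the wrist force passes 120 N, or if a joint passes its speed limit or range.

## Working session

There is one attempt and no reset: what is moved stays moved. The work goes in short steps, each a Python script; the robot and the scene stay as the last script left them, time stands still between calls to the robot, and variables do not carry over. Pictures are saved under pics/ and viewed, at most 14 in all, crops included, and the job is handed in when it is done.

```bash
mkdir -p pics; ls; python3 - <<'E'
from station import manip
import cv2,numpy as np
for n in("side","top"):
    p,d=manip.grab_frame(n); cv2.imwrite(f"pics/{n}0.png",p[:,:,::-1]); np.save(f"pics/{n}0.npy",d)
    m=manip.camera_model(n); print(n,{k:np.round(v,3).tolist() for k,v in m.items()}, (d>0).mean())
print(manip.state(),manip.grasp_offset)
E
```

```text
pics
side {'intrinsics': [[448.891, 0.0, 257.237], [0.0, 448.891, 195.103], [0.0, 0.0, 1.0]], 'distortion': [-0.117, 0.0, 0.0, 0.0, 0.0], 'origin': [236.313, -593.238, 835.874], 'rotation': [-136.172, -1.149, -32.431]} 0.9960988362630209
top {'intrinsics': [[356.781, 0.0, 260.386], [0.0, 356.781, 186.167], [0.0, 0.0, 1.0]], 'distortion': [-0.04, 0.0, 0.0, 0.0, 0.0], 'origin': [568.768, -5.894, 1037.22], 'rotation': [-176.484, -0.535, -90.225]} 0.9959716796875
{'clock': 0.1, 'joints': array([-66.64663183,  39.52787695, -11.14540102,  89.73840024,
         9.01093841,  51.70948488, -12.32691526]), 'qd': array([ 0.06723626, -0.11888734, -0.0784784 , -0.06519025,  0.01246889,
        0.10834514,  0.01795003]), 'joint_efforts': array([-3.27289439e-03, -5.28501284e+01, -1.27164915e+00, -1.53836972e+01,
       -5.26267744e-02,  1.98204376e-03,  3.81923996e-05]), 'eef_pos': array([228.04357188, 581.303905  , 237.99816448]), 'tool_rot': array([-1.79906036e+02,  5.47080840e-03,  1.58584070e+02]), 'ft_force': array([-0.17809415, -0.33426845, -0.19622578]), 'wrist_torque': array([0.02885198, 0.01150873, 0.01686422]), 'grasp_force': 0.0, 'width': 1.002887082185266} 18.700000000000003
```

```bash
python3 - <<'E'
E
ls pics
```

```text
side0.npy
side0.png
top0.npy
top0.png
```

View pics/top0.png

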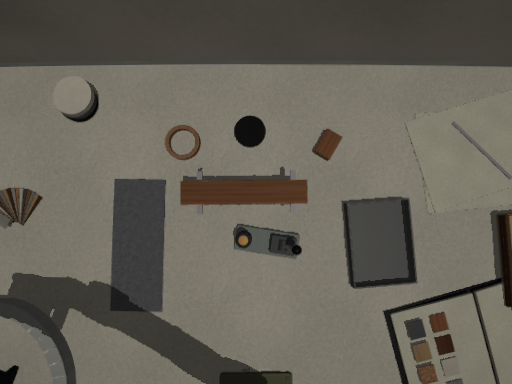

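View pics/side0.png

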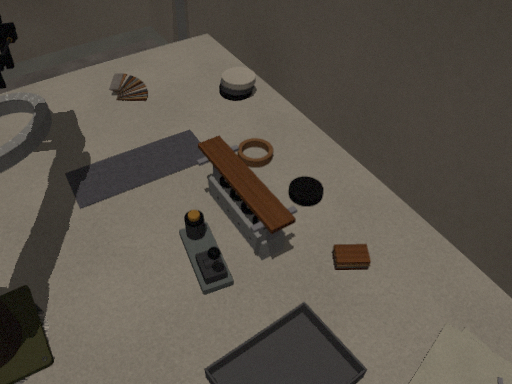

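The top view shows the slat at about (243,192), the pad at (138,245), the tray at (380,241), the button at (243,240) and the knob at (297,250). The bystanders are the tape (182,142), disc (250,131) and chips (327,144). Next I measure them.

```bash
cat >H.py <<'E'
from station import manip
import cv2,numpy as np
from scipy.spatial.transform import Rotation as Ro
def world(n,d):
    """world xyz (mm) per pixel from depth"""
    m=manip.camera_model(n); h,w=d.shape
    uv=np.stack(np.meshgrid(np.arange(w),np.arange(h)),-1).reshape(-1,1,2).astype(np.float64)
    r=cv2.undistortPoints(uv,np.array(m["intrinsics"]),np.array(m["distortion"])).reshape(-1,2)
    c=np.c_[r,np.ones(len(r))]*d.reshape(-1,1)
    R=Ro.from_euler("xyz",m["rotation"],degrees=True).as_matrix()
    W=c@R.T+m["origin"]; W[d.reshape(-1)==0]=np.nan
    return W.reshape(h,w,3)
def snap(n,name=None):
    p,d=manip.grab_frame(n)
    if name: cv2.imwrite(f"pics/{name}.png",p[:,:,::-1])
    return p,world(n,d)
def rect(P):
    """min-area rectangle of xy points: centre, (long,short), direction deg of long side"""
    b=cv2.boxPoints(cv2.minAreaRect(P[:,:2].astype(np.float32)))
    e=[b[1]-b[0],b[2]-b[1]]; e.sort(key=lambda v:-np.linalg.norm(v))
    return b.mean(0).round(1),[round(float(np.linalg.norm(v)),1) for v in e],round(float(np.degrees(np.arctan2(e[0][1],e[0][0]))),2)
def big(mask):
    n,l,s,_=cv2.connectedComponentsWithStats(mask.astype(np.uint8))
    return l==1+np.argmax(s[1:,4])
E
python3 - <<'E'
from H import *
for n in("top","side"):
    p=cv2.imread(f"pics/{n}0.png")[:,:,::-1].astype(int); W=world(n,np.load(f"pics/{n}0.npy")); z=W[...,2]
    print("==",n)
    x,y=W[...,0],W[...,1]
    near=lambda cx,cy,rx,ry:(abs(x-cx)<rx)&(abs(y-cy)<ry)
    if n=="top":
        for u,v in[(138,245),(243,192),(380,241),(345,240),(243,240),(297,250),(270,240),(182,157),(250,131),(327,144),(200,208),(291,208),(291,175)]: print(u,v,W[v,u].round(1),p[v,u])
    s=big((z>128)&(z<150)&(p[...,0]-p[...,2]>25)&near(560,40,150,220)); print("slat",s.sum(),rect(W[s]),np.nanmedian(z[s]))
    t=big((z>25)&(z<50)&near(430,-350,180,200)); print("trayrim",t.sum(),rect(W[t]),np.nanmedian(z[t]))
    b=(z>80)&(z<95)&(p[...,0]-p[...,2]>50)&near(430,60,60,80); print("button",b.sum(),rect(W[b]) if b.sum()>3 else 0,np.nanmedian(z[b]))
    k=(z>95)&near(410,-100,50,60); print("knob",k.sum(),W[k].mean(0).round(1),np.nanmax(z[k]))
    pd=big((z<12)&(z>-8)&(p.sum(-1)<260)&near(430,340,220,130)); print("pad",pd.sum(),rect(W[pd]),np.nanmedian(z[pd]))
    sb=big((z>13)&(z<27)&near(430,-20,90,130)); print("supply",sb.sum(),rect(W[sb]),np.nanmedian(z[sb]))
    br=(z>117)&(z<131)&(p[...,0]-p[...,2]<15)&near(560,30,100,200)
    for lo,hi in((-130,-60),(100,200)):
        q=br&(y>lo)&(y<hi); print("bracket",q.sum(),rect(W[q]) if q.sum()>3 else 0, W[q].min(0).round(0),W[q].max(0).round(0))
E
```

```text
== top
138 245 [463.7 337.2   4.4] [58 58 58]
243 192 [609.3  29.3 140.7] [81 53 34]
380 241 [ 472.  -361.2    6.2] [70 70 68]
345 240 [ 475.2 -260.6    0.7] [62 59 54]
243 240 [484.7  31.5  88.2] [145 110  62]
297 250 [ 462.4 -106.6  128.3] [22 23 23]
270 240 [478.4 -42.2  21.1] [33 34 32]
182 157 [715.1 208.   25.3] [95 70 49]
250 131 [789.5  13.6  26.3] [15 14 14]
327 144 [ 750.9 -206.7   29.3] [77 50 31]
200 208 [569.5 139.9 123.7] [109 108 107]
291 208 [568.6 -92.5 126.3] [119 118 117]
291 175 [653.2 -93.4 125.5] [112 111 109]
slat 2980 (array([609.7,  28.3], dtype=float32), [321.2, 59.7], -89.57) 139.12324607400114
trayrim 844 (array([ 470. , -354.2], dtype=float32), [240.0, 183.5], 3.83) 38.54239928136724
button 56 (array([481.9,  31.6], dtype=float32), [21.3, 16.1], -89.99) 87.35791205782056
knob 36 [ 455.8 -105.7  124.9] 131.4736233580552
pad 8713 (array([429.5, 339.8], dtype=float32), [438.9, 259.7], -0.06) 3.259473192803398
supply 848 (array([473.3, -32.6], dtype=float32), [180.3, 70.6], 80.64) 20.01190182223621
bracket 133 (array([ 560. , -103.7], dtype=float32), [197.7, 
[... 179 characters left out ...]
([607.7,  27.5], dtype=float32), [323.2, 61.8], -89.53) 137.75642944538936
trayrim 1170 (array([ 469.1, -354.5], dtype=float32), [241.1, 180.7], 4.26) 37.24251225025864
button 82 (array([479.7,  30.6], dtype=float32), [25.7, 20.0], -88.9) 85.27734567657495
knob 77 [ 454.4 -109.4  122.6] 131.0820900076792
pad 6522 (array([429.7, 341.2], dtype=float32), [440.2, 259.1], 0.36) 2.698030277024202
supply 1082 (array([471.9, -33.1], dtype=float32), [181.3, 71.0], 80.87) 19.670584200087774
bracket 184 (array([558.8, -97.9], dtype=float32), [201.1, 46.2], 8.83) [ 460. -118.  117.] [660. -71. 130.]
bracket 106 (array([605.8, 154.2], dtype=float32), [107.8, 44.2], 0.32) [552. 132. 117.] [660. 176. 129.]
```

```bash
cat >>H.py <<'E'
def down(yaw): return [180,0,yaw]
def find_slat():
    r=[]
    for n in("top","side"):
        p,W=snap(n); p=p.astype(int); z=W[...,2]
        s=big((p[...,0]-p[...,2]>25)&(W[...,0]<670)&(z>5)&(z<200)&(W[...,1]>-160))
        r.append((n,s.sum(),rect(W[s]),round(float(np.nanmedian(z[s])),1)))
    return r
def st(msg=""):
    s=manip.state(); print(msg,round(s["clock"],1),s["eef_pos"].round(1),"w",round(s["width"],3),"g",round(s["grasp_force"],1),"f",s["ft_force"].round(1),flush=True)
    return s
E
python3 - <<'E'
from H import *
manip.reach([608.5,28,230],down(90)); 
manip.servo_line([608.5,28,126],v=120); st()
manip.grasp(35); st("grasped")
manip.servo_line([608.5,28,230],v=120); st("up")
manip.reach([463.5,337.5,150],down(178.5)); st("over pad")
snap("side","a1")
E
```

```text
3.5 [609.1  28.1 126.7] w 0.998 g 0.0 f [-0.6  0.5  1.4]
grasped 4.0 [609.   28.  126.4] w 0.677 g 35.0 f [-0.2 -0.2  2.9]
up 5.1 [607.8  28.  229.1] w 0.674 g 35.0 f [ 0.9  0.2 -3.2]
over pad 6.4 [465.1 335.7 150.1] w 0.673 g 35.0 f [ 0.4 -0.4 -2.8]
```

View pics/a1.png

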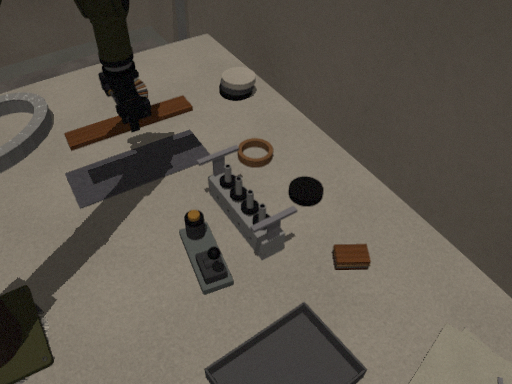

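The slat is held level over the pad, and all four tubes are in the manifold (227–262, 175–214). Lay it down and push the lever.

```bash
python3 - <<'E'
from H import *
manip.servo_line([463.5,337.5,20],v=120)
for z in(9,7.5,6.5,5.5):
    manip.servo_line([463.5,337.5,z],v=30); s=st(z)
    if s["ft_force"][2]>4: break
manip.ungrasp(); manip.servo_line([463.5,337.5,180],v=150); st("released")
manip.reach([440,60,220],down(0)); manip.sleep(.2)
print(find_slat()); 
p,W=snap("top"); snap("side","a2")
z=W[...,2]; x,y=W[...,0],W[...,1]
c=(z>108)&(z<124)&(abs(x-606)<18)&(abs(y-22)<95)
n,l,_,_=cv2.connectedComponentsWithStats(c.astype(np.uint8))
for i in range(1,n):
    q=W[l==i]; print("tube top",len(q),q.mean(0).round(1),q.max(0).round(1))
c=(z>108)&(z<135)&(abs(x-458)<25)&(abs(y+107)<40); print("knob",W[c].mean(0).round(1),c.sum())
E
```

```text
9 8.2 [463.4 337.4   8.8] w 0.677 g 35.0 f [-0.9  0.1 -2.8]
7.5 8.4 [463.5 337.5   7.5] w 0.673 g 35.0 f [ 0.1 -0.1 -1.9]
6.5 8.7 [463.5 337.5   6.5] w 0.679 g 35.0 f [ 0.6  0.2 -2.2]
5.5 8.9 [463.5 337.5   5.5] w 0.675 g 35.0 f [-0.2 -0.4 -2.1]
released 10.8 [463.  337.1 179.2] w 1.003 g 0.0 f [ 0.6 -0.7  0.1]
[('top', np.int64(2063), (array([463.2, 338.4], dtype=float32), [317.7, 64.2], -0.45), 17.9), ('side', np.int64(1205), (array([397.3, 343.2], dtype=float32), [192.2, 80.3], -0.23), 17.2)]
tube top 32 [609.6  -2.6 120. ] [617.9   4.4 124. ]
tube top 33 [610.4 -52.7 119.5] [617.7 -44.9 122.7]
tube top 35 [609.4  96.5 118.9] [615.7 104.9 122.7]
tube top 30 [609.2  46.7 119.9] [615.5  53.3 123.5]
knob [ 462.1 -105.7  124.5] 83
```

View pics/a2.png

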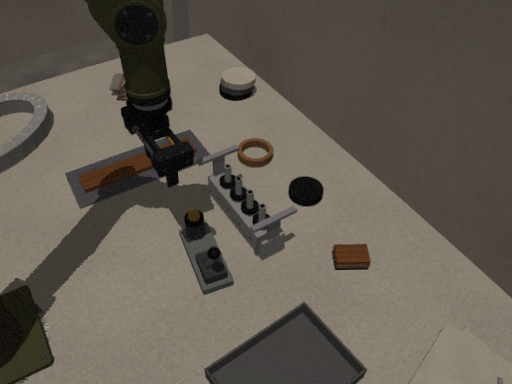

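```bash
cat >>H.py <<'E'
O=np.array([472.5,-32.9]); E=np.array([np.cos(np.radians(80.7)),np.sin(np.radians(80.7))])
def blk(s,z): return [*(O+s*E),z]
E
python3 - <<'E'
from H import *
a=[("start",blk(-120,200)),("end",blk(-28,106))]
for yaw in(80.7,-99.3): print(yaw,[manip.solve_ik(p,down(yaw)) is not None for _,p in a],np.round(manip.solve_ik(a[0][1],down(yaw))[6]))
manip.grasp(10)
manip.reach(blk(-120,200),down(80.7)); manip.servo_line(blk(-120,106)); st("ready")
for s in(-100,-60,-34,-31,-29):
    manip.servo_line(blk(s,106),v=60); q=st(s)
    if q["ft_force"]@np.r_[E,0]<-6: break
manip.servo_line(blk(s-15,106)); manip.servo_line(blk(s-15,190)); 
manip.reach([482,31.2,180],down(80.7))
p,W=snap("side","a3"); z=W[...,2]; c=(z>100)&(z<140)&(abs(W[...,0]-470)<25)&(abs(W[...,1]+50)<50); print("knob",W[c].mean(0).round(1),c.sum())
E
```

```text
80.7 [True, True] 7.0
-99.3 [True, True] -119.0
ready 16.1 [ 453.5 -151.1  106.4] w 0.005 g 0.0 f [ 0.9 -0.2  0.4]
-100 16.6 [ 456.5 -131.1  106.2] w 0.006 g 0.0 f [ 0.2 -0.5  0.6]
-60 17.4 [462.7 -92.  105.9] w 0.004 g 0.0 f [ 0.1 -0.5  0. ]
-34 18.0 [467.1 -66.  106. ] w 0.006 g 0.0 f [-0.1 -1.2 -1.2]
-31 18.2 [467.5 -63.5 106. ] w 0.003 g 0.0 f [-0.5  0.1 -0.1]
-29 18.5 [467.9 -61.5 106. ] w 0.005 g 0.1 f [ 0.3 -0.3 -0.5]
knob [469.4 -45.3 117.6] 122
```

View pics/a3.png

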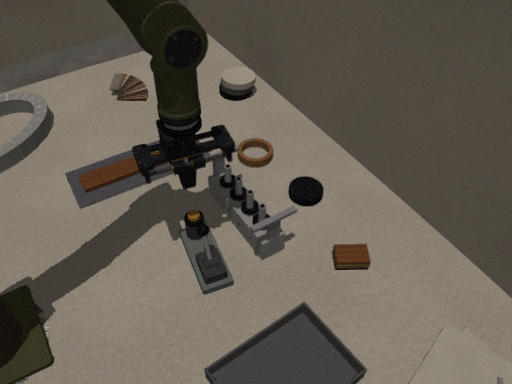

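The lever has gone over, with its knob now behind the button at about (196,225). Press the bleed.

```bash
python3 - <<'E'
from H import *
manip.servo_line([482,31.2,95],v=120); st()
for z in np.arange(89,73,-1.):
    manip.servo_line([482,31.2,z],v=25); q=st(z)
    if q["ft_force"][2]>9: break
manip.sleep(1.2); st("held")
manip.servo_line([482,31.2,180],v=150); manip.ungrasp(); st()
E
```

```text
20.9 [482.3  30.8  95.4] w 0.006 g 0.0 f [ 0.5 -0.6  0.1]
89.0 21.3 [482.   31.3  89. ] w 0.008 g 0.0 f [-0.7 -0.4 -0.2]
88.0 21.5 [482.   31.2  88. ] w 0.006 g 0.0 f [-0.6 -0.  -0.4]
87.0 21.8 [482.1  31.2  87.1] w 0.008 g 0.8 f [-0.1  0.7  1.3]
86.0 22.0 [482.1  31.2  86.1] w 0.006 g 1.1 f [-0.2 -0.7  1.6]
85.0 22.3 [482.1  31.2  85. ] w 0.006 g 1.4 f [ 0.5 -0.1  2. ]
84.0 22.5 [482.1  31.2  84. ] w 0.002 g 1.7 f [-0.7 -0.2  2.3]
83.0 22.8 [482.1  31.2  83. ] w 0.005 g 1.9 f [ 0.2 -0.4  4.8]
82.0 23.0 [482.1  31.2  82. ] w 0.008 g 2.2 f [0.7 0.6 4.1]
81.0 23.3 [482.1  31.2  81.4] w 0.006 g 4.6 f [-0.2 -0.3  9.6]
held 24.5 [482.1  31.2  81.4] w 0.007 g 4.5 f [-0.6 -0.4  9.2]
 26.6 [482.   31.2 180. ] w 1.0 g 0.0 f [-0.1 -0.1  0.4]
```

```bash
cat >>H.py <<'E'
def find_tray():
    p,W=snap("top"); z=W[...,2]
    t=big((z>28)&(z<46)&(abs(W[...,0]-470)<180)&(abs(W[...,1]+355)<200))
    return rect(W[t]),int(t.sum())
def pull(x,y,yaw=90):
    manip.reach([x,y,200],down(yaw)); manip.servo_line([x,y,79],v=120); st("at tube")
    manip.grasp(3); st("light")
    manip.servo_line([x,y,68.5],v=10); st("ring down")
    manip.grasp(35); manip.servo_line([x,y,80],v=40); st("start lift"); manip.servo_line([x,y,230],v=150)
    return st("lifted")
E
python3 - <<'E'
from H import *
print(find_tray())
for yaw in(90,-90): print(yaw,np.round(manip.solve_ik([608.5,-52.5,68],down(yaw))))
T=np.array([469.5,-354.3]);
for yaw in(4,-37,-176,143,94,-86):
  for dx,dy in((-30,0),(30,0)):
    q=manip.solve_ik([T[0]+dx,T[1]+dy,60],[180,-50,yaw]); print(yaw,dx,None if q is None else np.round(q))
s=pull(608.5,-52.5)
E
```

```text
((array([ 469.9, -354.4], dtype=float32), [240.1, 182.9], 3.87), 772)
90 [-1. 52.  3. 99. -5. 29.  5.]
-90 [ -19.   58.   37.  100.  -53.   40. -132.]
4 -30 [  95.   85.  -72.  130.  141.   35. -148.]
4 30 [  89.   84.  -72.  125.  141.   35. -151.]
-37 -30 None
-37 30 [ 61.  79. -60. 139. 150.  90. 143.]
-176 -30 [ 33.  73. -26.  66.  38.  98.  94.]
-176 30 [ 29.  77. -25.  51.  38. 106.  99.]
143 -30 [ 44.  77. -26.  53.  17. 104.  75.]
143 30 [ 39.  82. -25.  36.  16. 114.  76.]
94 -30 [ 61.  73. -29.  68.  -5.  81.  48.]
94 30 [ 57.  76. -29.  58.  -6.  86.  45.]
-86 -30 [ 30.  66. -36. 128. 105.  83.  90.]
-86 30 [ 14.  62. -11. 119. 101.  60.  92.]
at tube 28.5 [609.1 -52.5  79.8] w 1.0 g 0.0 f [0.5 0.  0.3]
light 29.6 [609.6 -52.5  79.2] w 0.179 g 3.0 f [ 2.5 -0.2 -0.2]
ring down 30.8 [609.7 -52.5  69.6] w 0.181 g 3.7 f [1.9 0.1 6.8]
start lift 31.4 [609.9 -52.4  80.6] w 0.171 g 35.0 f [4.9 0.8 3.8]
lifted 32.6 [607.2 -52.4 228.6] w 0.169 g 35.0 f [ 0.   0.7 -0.6]
```

```bash
cat >>H.py <<'E'
def drop(s):
    """lay the held tube in the tray at long-axis offset s, tilted 50 deg"""
    (c,_,a),n=find_tray(); print("tray",c,a,n)
    u=np.array([np.cos(np.radians(a)),np.sin(np.radians(a))]); P=c+s*u+10*np.array([-u[1],u[0]]); o=[180,-50,a+90]
    manip.reach([*P,200],o); snap("side","hold"); s_=st("over tray")
    if not .1<s_["width"]<.25: print("LOST"); return
    manip.servo_line([*P,52],v=150); st("low"); manip.ungrasp(); manip.servo_line([*P,200],v=200)
E
python3 - <<'E'
from H import *
drop(-55); manip.reach([608.5,-2.5,220],down(90)); snap("side","b1")
E
python3 -c "
import cv2,numpy as np
cv2.imwrite('pics/b1c.png',np.hstack([cv2.imread('pics/hold.png')[100:,150:],cv2.imread('pics/b1.png')[100:,150:]]))"
```

```text
tray [ 469.9 -354.4] 4.16 771
over tray 34.0 [ 416.2 -346.2  200.8] w 0.17 g 35.0 f [-0.1  1.  -0.1]
low 35.2 [ 414.9 -348.8   52.8] w 0.172 g 35.0 f [ 1.6 -0.2 -0.4]
```

View pics/b1c.png

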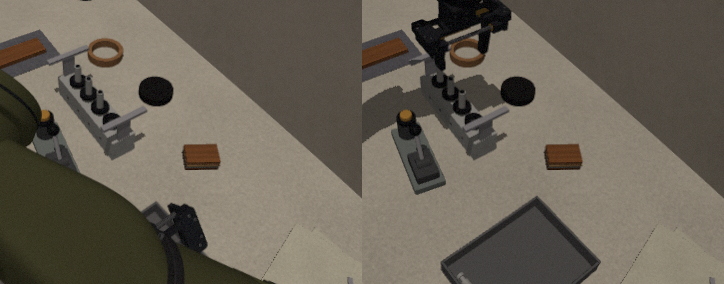

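Tube 1's fitting (crop 108,120) is empty and the tube lies in the tray at about (465,280). Three tubes remain. Next I do these the same way.

```bash
python3 - <<'E'
from H import *
for y,s in((-2.5,-18),(47,18),(97,55)):
    q=pull(608.5,y)
    if not .1<q["width"]<.25: print("FAILED pull",y); break
    drop(s)
manip.reach([520,150,260],down(90)); manip.sleep(.3)
print(find_tray(),find_slat())
a,b=snap("top","c1"),snap("side","c2"); st()
E
python3 -c "
import cv2,numpy as np
cv2.imwrite('pics/c.png',np.hstack([cv2.imread('pics/c1.png')[120:,150:450],cv2.imread('pics/c2.png')[120:,100:420]]))"
```

```text
at tube 40.2 [609.2  -2.5  79.8] w 1.001 g 0.0 f [-0.  -0.5 -0.7]
light 41.3 [609.4  -2.5  79.2] w 0.181 g 3.0 f [ 1.7  0.9 -1. ]
ring down 42.5 [609.6  -2.5  69.6] w 0.181 g 3.6 f [1.4 0.7 6.2]
start lift 43.1 [609.7  -2.5  80.6] w 0.173 g 35.0 f [4.2 0.2 2.8]
lifted 44.3 [607.2  -2.5 228.6] w 0.169 g 35.0 f [ 0.7 -0.  -0.1]
tray [ 515.4 -365.9] 3.65 780
over tray 45.8 [ 498.8 -354.3  200.9] w 0.17 g 35.0 f [ 0.1  0.8 -0.6]
low 47.0 [ 497.4 -357.5   53. ] w 0.166 g 35.0 f [0.1 0.5 0.3]
at tube 51.7 [609.1  47.   79.7] w 1.003 g 0.0 f [-0.2  0.  -0.4]
light 52.8 [609.2  47.   79.1] w 0.183 g 3.0 f [ 1.6  0.7 -1.2]
ring down 54.0 [609.6  47.   69.6] w 0.179 g 3.6 f [ 0.9 -0.1  6.6]
start lift 54.7 [609.5  47.   80.7] w 0.176 g 35.0 f [4.8 0.6 3.7]
lifted 55.8 [607.3  47.  228.7] w 0.168 g 35.0 f [-0.  -0.4 -0.1]
tray [ 515.  -364.7] 4.08 764
over tray 57.5 [ 534.1 -350.7  200.9] w 0.171 g 35.0 f [-0.9  0.5 -1.1]
low 58.6 [ 532.9 -353.9   53.1] w 0.166 g 35.0 f [-0.2  0.1  0.3]
at tube 63.5 [609.1  97.   79.7] w 0.997 g 0.0 f [ 0.5 -0.   0.4]
light 64.6 [609.   97.   79.1] w 0.181 g 3.0 f [ 0.4 -0.8 -0.7]
ring down 65.8 [609.5  97.   69.6] w 0.181 g 3.6 f [1.3 0.8 6.9]
start lift 66.5 [609.2  97.   80.6] w 0.172 g 35.0 f [2.9 1.  1.4]
lifted 67.6 [607.4  97.  228.7] w 0.169 g 35.0 f [-0.6  0.4 -0.6]
tray [ 515.2 -365.8] 3.8 770
over tray 69.5 [ 571.1 -349.7  200.7] w 0.172 g 35.0 f [0.4 0.8 0.3]
low 70.6 [ 570.1 -352.7   53.2] w 0.171 g 35.0 f [-0.6 -0.1  0.1]
((array([ 515.5, -365.6], dtype=float32), [239.9, 182.7], 3.54), 775) [('top', np.int64(524), (array([586. , 334.3], dtype=float32), [71.6, 59.5], 0.25), 17.9), ('side', np.int64(1899), (array([461. , 339.8], dtype=float32), [320.1, 76.7], -2.3), 17.1)]
 75.1 [520. 150. 260.] w 0.999 g 0.0 f [0.1 0.2 0. ]
```

View pics/c.png

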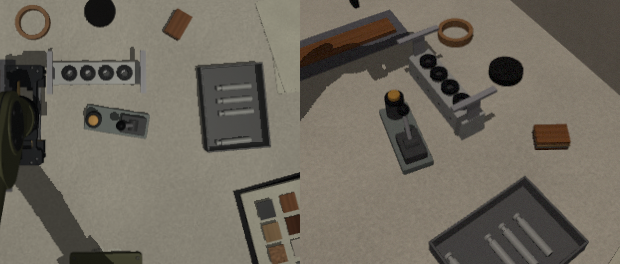

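All four tubes lie flat in the tray (235, 88–142 in the crop), the fittings are empty, and the tape, disc and chips haven't moved. Put the slat back.

```bash
python3 - <<'E'
from H import *
manip.reach([463,338,150],down(178.5)); manip.servo_line([463,338,6.5],v=100); st()
manip.grasp(40); manip.servo_line([463,338,230],v=120); st("up")
manip.reach([607.5,22.5,230],down(90)); q=st("over"); snap("side","d0")
if q["width"]>.6:
    manip.servo_line([607.5,22.5,140],v=120)
    for z in(132,130,129,128,127,126,125):
        manip.servo_line([607.5,22.5,z],v=25); q=st(z)
        if q["ft_force"][2]>1.5: break
    snap("side","d1")
E
python3 -c "
import cv2,numpy as np
cv2.imwrite('pics/d.png',np.hstack([cv2.imread('pics/d%d.png'%i)[50:300,80:400] for i in(0,1)]))"
```

```text
77.5 [463.4 338.2   7.1] w 0.997 g 0.0 f [ 0.2  0.7 -0.2]
up 80.1 [462.7 337.8 229.4] w 0.674 g 40.0 f [ 0.5 -0.2 -2.3]
over 81.4 [607.2  24.9 229.7] w 0.673 g 40.0 f [-1.3  0.2 -1.5]
132 82.8 [607.4  22.5 131.9] w 0.673 g 40.0 f [ 0.3 -0.2 -1.5]
130 83.1 [607.4  22.5 129.9] w 0.674 g 40.0 f [-0.6 -0.1 -2.4]
129 83.3 [607.4  22.5 128.9] w 0.674 g 40.0 f [-0.   0.2 -2.1]
128 83.6 [607.4  22.5 127.9] w 0.674 g 40.0 f [ 0.  -0.2 -2.4]
127 83.8 [607.6  22.5 127.6] w 0.676 g 40.0 f [-1.9  0.4  4.6]
```

View pics/d.png

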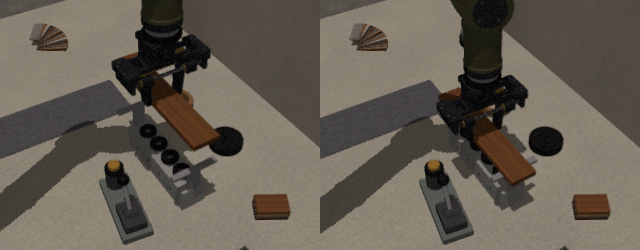

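The slat is held level and now rests on the brackets (crop 490,150). Release it, back off and check.

```bash
python3 - <<'E'
from H import *
manip.ungrasp(); manip.servo_line([607.5,22.5,240],v=120)
manip.reach([400,300,280],down(130)); manip.sleep(.3)
print(find_slat(),find_tray()); p,W=snap("top","e1"); snap("side","e2")
z=W[...,2]; c=(z>100)&(z<135)&(abs(W[...,0]-470)<25)&(abs(W[...,1]+50)<70); print("knob",W[c].mean(0).round(1)); st()
E
python3 -c "
import cv2,numpy as np
cv2.imwrite('pics/e.png',np.hstack([cv2.imread('pics/e1.png')[100:,150:450],cv2.imread('pics/e2.png')[100:,100:420]]))"
```

```text
[('top', np.int64(2994), (array([607.1,  21.6], dtype=float32), [318.9, 59.8], -89.51), 139.2), ('side', np.int64(2984), (array([610.6,  21.8], dtype=float32), [322.4, 74.1], -89.24), 137.8)] ((array([ 515.4, -365.5], dtype=float32), [240.5, 182.6], 3.42), 770)
knob [472.9 -39.6 121.6]
 87.4 [400. 300. 280.] w 0.998 g 0.0 f [-0.2  0.8  0.2]
```

View pics/e.png

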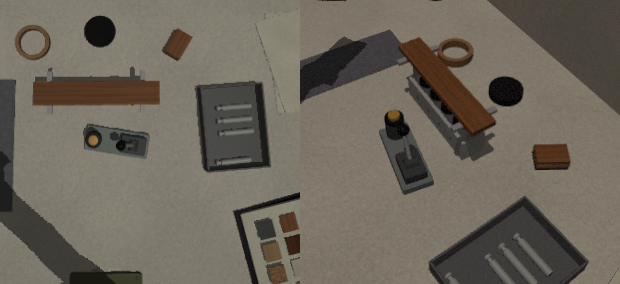

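The slat lies across both brackets (95,92), all four tubes are in the tray (235, 105–160), and the knob at y ≈ -39.6 means the lever is fully shut. The bystanders are in place.

```bash
python3 -c "
from station import manip
print(manip.hand_in())"
```

```text
the job is handed in; nothing more can be done
None
```

I finished every step in order and handed the job in at about 87 s on the robot's clock. The last pictures showed the slat back across the brackets, the lever shut, all four tubes in the tray and the bystanders in place; the hand-in gave no verdict.

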